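Feed the painted model-car wheels through the tray gate

TASK

With the fingertips, gently push the three painted model-car wheels across the sorting tray and out through the gate between the brass posts, one at a time, so that they drop into the catch slot behind it: first the red one, then the yellow, then the blue. Slide them only, do not pinch or lift them, and leave the grey wheel, the paint jar on the tray and everything else where they stand.

Things in the scene. Friction and masses are not known exactly. Their poses are not given: they have to be found in the camera images.
- gate (a point): middle of the gate, at tray-floor level (95 mm above the table). x points straight out through the gate into the slot, y along the far rim, z up. The gate is a gap 46 mm wide (y = -23 to +23 mm) between two brass posts, 8 mm diameter, 22 mm high. Rim's inner face at x = -2 mm; the floor ends at x = +2 mm in a sheer edge: a wheel drops in once its centre is past it
- tray: white sorting tray, fixed to the table; axes parallel to the gate's, origin on the table 120 mm behind the gate. Its level floor is 95 mm above the table and inside the rim reaches 120 mm behind the origin (x) and 160 mm to either side (y). An aluminium rim, 4 mm thick, stands 18 mm above the floor on all sides; the gate is its only gap
- slot (a point): centre of the catch slot's black floor, 90 mm below the tray floor, same axes as the gate. The slot is an open-topped trough right behind the gate, inside 50 mm in x by 92 mm in y; its grey side walls and clear far wall stand as high as the tray's rim
- red_mid (a point): model-car wheel lying flat on the tray: disc 34 mm in diameter, 14 mm thick, about 20 g, black tyre with a 29 mm red hub that shows on both faces; this point is its centre, 7 mm above the tray floor
- yellow_mid (a point): model-car wheel lying flat on the tray: disc 34 mm in diameter, 14 mm thick, about 20 g, black tyre with a 29 mm yellow hub that shows on both faces; this point is its centre, 7 mm above the tray floor
- blue_mid (a point): model-car wheel lying flat on the tray: disc 34 mm in diameter, 14 mm thick, about 20 g, black tyre with a 29 mm blue hub that shows on both faces; this point is its centre, 7 mm above the tray floor
- grey_mid (a point): model-car wheel lying flat on the tray: disc 34 mm in diameter, 14 mm thick, about 20 g, black tyre with a 29 mm grey, unpainted hub that shows on both faces; this point is its centre, 7 mm above the tray floor. Stays where it is
- red: the red wheel's body; origin at the centre of its underside
- yellow: the yellow wheel's body; origin at the centre of its underside
- blue: the blue wheel's body; origin at the centre of its underside
- jar: small amber glass paint jar with white cap standing on the tray, 30 mm in diameter, 34 mm high; origin at the centre of its underside. Stays where it is
- cup: steel bowl-shaped paint cup, 56 mm across, 30 mm high, loose on the table away from the tray; origin at its underside. Stays where it is
- can: upright spray can, 65 mm in diameter, 160 mm high, loose on the table away from the tray; origin at its underside. Stays where it is
- brush: paint brush lying on the table, 170 mm long, loose on the table away from the tray; origin at its underside. Stays where it is
- car: green model car, 150 x 68 mm, 43 mm high, loose on the table away from the tray; origin at its underside. Stays where it is
- thinner: clear bottle with black cap, 52 mm in diameter, 100 mm high, loose on the table away from the tray; origin at its underside. Stays where it is

How it is judged:
By the outcome, as a careful person would: the job done as asked, in the order asked, and still so for the second after the job is handed in, with the robot touching nothing.
It also fails if it takes over 67 s, if anything falls off the work surface, if the arm or the gripper's body presses on something with over 40 N, if the wrist force passes 120 N, or if a joint passes its speed limit or range.

ROBOT

A 6-joint arm with a two-finger parallel gripper is mounted at the origin on the work surface. World frame = base frame: x ahead of the robot, y to its left, z up, the work surface at z = 0. Lengths are in m, angles in rad, forces in N, time in s.
With the tool pointing down it reaches from about 0.4 to 0.825 m from the base axis. Payload 7 kg.
Tool frame: the origin (TCP) lies between the finger pads; the fingertips stand manip.tip_extent ahead of it and the grasp point (between the pads) lies 2 mm behind it (manip.tip_extent is the distance from the TCP to the fingertips, in m); z points along the fingers, y is the direction in which the jaws open and shut (so a half turn about z gives the same grasp; the last joint's range is limited). The gripper opens to 88 mm and grips with 3 to 60 N. Pads are 19 mm wide; open, the fingers measure 130 mm over their backs; the gripper's body (78 mm by 193 mm) begins 47 mm behind the grasp point.
Start: joints at [1.505, 0.359, 0.012, 0, -1.224, -0.288], TCP at [0.234, 0.633, 0.244] pointing down, gripper open.
Joint ranges: [-3.07, 3.07], [-1.43, 2.12], [-1.02, 1.25], [-3.03, 1.67], [-3.05, -0], [-3.03, 3.03]. Speed limits (rad/s): [2.39, 2.39, 3.01, 3.14, 3.14, 3.14].

INTERFACE

Orientations are given as [roll, pitch, yaw] about the fixed x, y, z axes, in that order (R = Rz(yaw) Ry(pitch) Rx(roll)).
In Python, from rig import manip gives the robot as it stands.
- The arm moves only by the tool arm_command, never from a script. Its argument "increments" is one flat list of numbers, 7 for each row, row after row: the shift along the tool's x, y, z in mm, then the turn, a rotation vector about the tool's x, y, z in degrees, then the opening, from 0 (shut) to 1 (fully open). A call has 1 to 20 rows; each row is the pose to reach, as a shift and turn from the pose commanded when the call began, along the tool's axes at that moment; what a row does not reach only later rows make up. A row lasts 1/8 s, in which the tool goes at most 62.5 mm and 10.7 degrees, less where a joint would pass 70% of its speed; a pose out of reach is approached as far as the arm can. A call with a gripper value outside its range is refused whole. The fingers move at their own pace and stop on an object; the grip force is fixed at half the most. Time passes only in rows, so rows that repeat a pose let the fingers close. It gives the time, the measured TCP pose, the force and the opening at its end, in the units of the state.
- manip.sense(): the state, without advancing time (a new reading comes with each control period).
- manip.read_camera(name): name is "scene" or "side" or "wrist"; returns (picture, depth): 400x640x3 uint8, red, green, blue; 400x640 float32, m along the optical axis (not along the pixel's ray), 0 where there is no reading.
- manip.camera_params(name): a dict with "camera_matrix" (3x3 intrinsics, pixels), "eye" and "attitude" of the camera in the world. Camera axes: x right, y down, z forward; pixel columns grow to the right and rows downward; lengths in m; the calibration is good to about 2 mm. A picture is of the moment at which its call begins: read the wrist's pose just before it. camera_params takes no time and is no camera call; for the wrist camera it gives the pose at the moment of the call.
- manip.close_job(): hands the job in, once; it reports no verdict.
The state is a dict: "time": time; "q": joint angles; "joint_velocities": joint speeds; "joint_efforts": joint torques, N m; "tcp_pos": TCP position; "orientation": TCP orientation; "force": force on the tool from outside, world axes, zero at the start; "moment": the same for the moment, N m; "finger_gap": opening from 0.0 (shut) to 1.0 (fully open).
Only numpy, scipy, OpenCV 4.12 (cv2) and the standard library are available. Lean on these libraries where they do the work, as an engineer would, in place of code of your own. Each camera call takes 0.05 s, during which the arm holds its last target. There are 200 camera calls.

## Working session

There is one attempt and no reset: what is moved stays moved. The work goes in short steps, Python scripts to look and compute and a tool call to move; the robot and the scene stay as the last step left them, time stands still between calls to the robot, and variables do not carry over. Pictures are saved under pics/ and viewed, about 8 in all and at most 12, crops included, and the job is handed in when it is done.

Besides the shell and the picture viewer there is one more tool, called after ">>>" in YAML: its name, and indented under it one key for each argument. arm_command: Moves the arm, as the interface text tells. Its arguments: {"type":"object","properties":{"increments":{"type":"array"}},"required":["increments"]}

```bash
mkdir -p pics; python3 - <<'E'
from rig import manip
import cv2,numpy as np
s=manip.sense();print(s['time'],s['tcp_pos'],s['orientation'],s['finger_gap'],manip.tip_extent)
for n in ("scene","side"):
    p,d=manip.read_camera(n);cv2.imwrite(f"pics/{n}0.png",p[:,:,::-1]);np.savez(f"pics/{n}0.npz",p=p,d=d)
    c=manip.camera_params(n);print(n,c)
E
```

```text
0.0 [0.23371429 0.63275114 0.24262298] [ 3.13991589e+00 -1.45771338e-04 -3.53914268e-01] 0.995655351504493 0.017
scene {'camera_matrix': array([[434.72397348,   0.        , 323.12643498],
       [  0.        , 434.72397348, 192.87005425],
       [  0.        ,   0.        ,   1.        ]]), 'eye': array([ 1.01211714, -0.75054631,  1.17248243]), 'attitude': array([-2.48371141, -0.01447478,  0.56263004])}
side {'camera_matrix': array([[404.72206736,   0.        , 327.59611919],
       [  0.        , 404.72206736, 194.14067941],
       [  0.        ,   0.        ,   1.        ]]), 'eye': array([0.40585024, 0.84301609, 0.81645498]), 'attitude': array([-2.24960078,  0.02166531, -2.97913661])}
```

View pics/scene0.png

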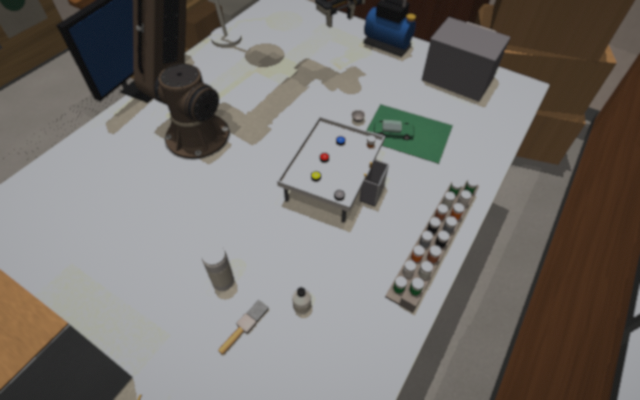

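View pics/side0.png

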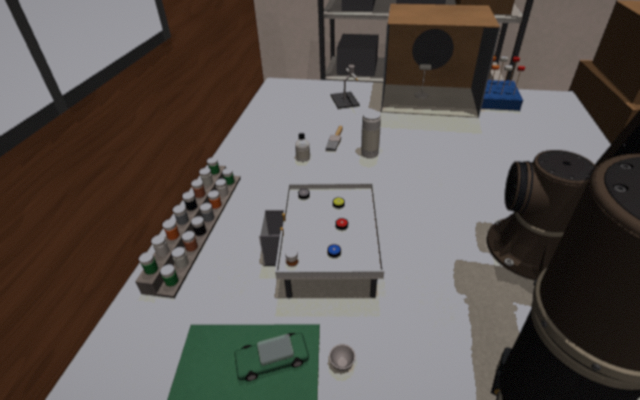

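Scene view: tray at about (335,165), with blue (340,140), red (324,157), yellow (316,175), grey (339,195), jar (371,141) and the slot at (374,182) on the far-x side. Side view: blue (334,250), red (342,223), yellow (338,202), grey (304,193), jar (291,257), gate near (283,217).

```bash
cat > h.py <<'E'
import numpy as np,cv2
from scipy.spatial.transform import Rotation as R
def ray(c,uv,z):
    K=np.array(c['camera_matrix']);r=R.from_euler('xyz',c['attitude']).as_matrix()
    d=r@np.linalg.inv(K)@np.array([uv[0],uv[1],1.]);e=np.array(c['eye'])
    return (e+d*(z-e[2])/d[2])[:2]
def proj(c,X):
    r=R.from_euler('xyz',c['attitude']).as_matrix();v=c['camera_matrix']@(r.T@(np.array(X)-c['eye']));return v[:2]/v[2]
def blobs(p,roi,minA=8):
    h=cv2.cvtColor(p,cv2.COLOR_RGB2HSV);o={}
    for n,ranges in dict(red=[(0,6),(172,180)],yellow=[(24,36)],blue=[(105,128)]).items():
        m=sum(cv2.inRange(h,(a,120,50),(b,255,255)) for a,b in ranges)
        x0,y0,x1,y1=roi;k=np.zeros_like(m);k[y0:y1,x0:x1]=m[y0:y1,x0:x1]
        N,_,st,ce=cv2.connectedComponentsWithStats(k)
        if N>1:
            i=1+np.argmax(st[1:,4])
            if st[i,4]>=minA:o[n]=(ce[i],int(st[i,4]))
    return o
E
python3 - <<'E'
from h import *
from rig import manip
for n,roi in(("scene",(275,115,395,225)),("side",(260,175,390,285))):
    p=np.load(f"pics/{n}0.npz")['p'];c=manip.camera_params(n)
    for k,(uv,a) in blobs(p,roi).items(): print(n,k,uv.round(1),a,ray(c,uv,.108).round(4))
    x0,y0,x1,y1=roi
    im=cv2.resize(p[y0:y1,x0:x1],None,fx=6,fy=6,interpolation=cv2.INTER_CUBIC)
    cv2.imwrite(f"pics/{n}crop.png",im[:600,:800,::-1] if n=="side" else cv2.resize(im,None,fx=.9,fy=.9)[:,:,::-1])
E
```

```text
scene red [324. 157.] 45 [0.5088 0.0818]
scene yellow [315.4 175.5] 53 [ 5.282e-01 -4.000e-04]
scene blue [340.3 139.9] 44 [0.5138 0.1789]
side red [341.3 222.5] 75 [0.5095 0.0883]
side yellow [338.3 201.6] 63 [0.529  0.0067]
side blue [333.7 249.5] 92 [0.5147 0.1839]
```

View pics/sidecrop.png

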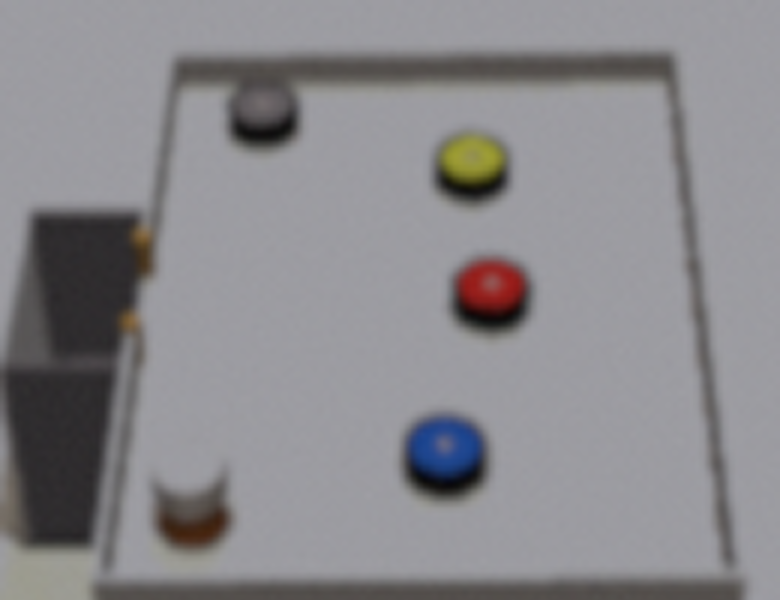

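Side crop: brass post tops at crop (142,237) and (129,322), tray outer corners at (178,58), (672,58), (96,583), (742,583). The path from each painted wheel to the gate looks free; the jar (190,500) and grey wheel (263,110) lie near the far rim.

```bash
python3 - <<'E'
from h import *
from rig import manip
c=manip.camera_params('side');o=np.array([260,175])
P={k:ray(c,o+np.array(v)/6,z) for k,v,z in [('postR',(142,237),.115),('postL',(129,322),.115),('tl',(178,58),.113),('tr',(672,58),.113),('bl',(96,583),.113),('br',(742,583),.113),('grey',(263,103),.109),('jarbot',(192,525),.1)]}
for k in P:print(k,P[k].round(4))
print(np.linalg.norm(P['postR']-P['postL']),np.linalg.norm(P['tl']-P['tr']),np.linalg.norm(P['tl']-P['bl']))
for a,b in(('tl','bl'),('tr','br')):
    d=P[b]-P[a];print('yaw',np.degrees(np.arctan2(-d[0],d[1])))
s=manip.sense();w=manip.camera_params('wrist');r=R.from_euler('xyz',s['orientation'])
print(r.inv().apply(w['eye']-s['tcp_pos']), (r.inv()*R.from_euler('xyz',w['attitude'])).as_matrix().round(3),w['camera_matrix'][0,0])
t=np.array([.53,.09,.33]);print(r.inv().apply(t-s['tcp_pos'])*1000)
E
```

```text
postR [0.6614 0.0861]
postL [0.6538 0.1388]
tl [ 0.6765 -0.0432]
tr [ 0.4439 -0.0746]
bl [0.6316 0.2754]
br [0.3935 0.2409]
grey [ 0.6304 -0.0198]
jarbot [0.6062 0.2313]
0.05320867870093703 0.2348087370589644 0.32178154523085045
yaw 8.026444404894951
yaw 9.073528805011383
[ 0.07418526  0.00024286 -0.14058478] [[ 0.    -0.961 -0.277]
 [ 1.     0.001 -0.001]
 [ 0.001 -0.277  0.961]] 286.5534795302585
[466.01912347 406.61896844 -86.62814516]
```

```bash
cat >> h.py <<'E'
def inc(s,xyz,yaw):
    r=R.from_euler('xyz',s['orientation']);t=R.from_euler('xyz',[np.pi,0,yaw])
    return (r.inv().apply(np.array(xyz)-s['tcp_pos'])*1000).round(1),np.degrees((r.inv()*t).as_rotvec()).round(2)
E
python3 -c "
from h import *
from rig import manip
print(inc(manip.sense(),[.49,.09,.30],.145))"
```

```text
(array([428.5, 420.4, -56.6]), array([ 9.000e-02,  1.000e-02, -2.859e+01]))
```

>>> arm_command:
  increments: [60,60,-57,0,0,-4,0.25,120,118,-57,0,0,-8,0.25,180,177,-57,0,0,-12,0.25,240,236,-57,0,0,-16,0.25,300,295,-57,0,0,-20,0.25,360,354,-57,0,0,-24,0.25,400,392,-57,0,0,-27,0.25,428,420,-57,0,0,-28.6,0.25,428,420,-57,0,0,-28.6,0.25,428,420,-57,0,0,-28.6,0.25,428,420,-57,0,0,-28.6,0.25,428,420,-57,0,0,-28.6,0.25,428,420,-57,0,0,-28.6,0.25,428,420,-57,0,0,-28.6,0.25]

```text
time: 1.85
tcp_pos: [0.4896, 0.0919, 0.3006]
orientation: [-3.141, -0.0, 0.147]
force: [0.7, 0.1, 0.5]
finger_gap: 0.247
```

```bash
python3 - <<'E'
from h import *
from rig import manip
s=manip.sense();print(s['time'],s['tcp_pos'],s['orientation'],s['finger_gap'],s['q'],s['force'])
c=manip.camera_params('wrist');p,d=manip.read_camera('wrist');cv2.imwrite('pics/w1.png',p[:,:,::-1])
np.savez('pics/w1.npz',p=p,d=d,eye=c['eye'],attitude=c['attitude'],camera_matrix=c['camera_matrix'])
for k,(uv,a) in blobs(p,(0,0,640,400)).items(): print(k,uv.round(1),a,ray(c,uv,.109).round(4))
E
```

```text
1.85 [0.48957025 0.09186812 0.30061039] [-3.14146759e+00 -1.10178903e-04  1.47151247e-01] 0.2474631268993776 [ 5.80704183e-01  2.86533250e-02 -2.74702758e-01 -7.04227836e-05
 -1.26728772e+00  1.13726444e+00] [0.73056381 0.11970034 0.50685086]
red [330.2 166.7] 482 [0.5089 0.0855]
yellow [403.4 160. ] 488 [0.5291 0.0027]
blue [248.2 149.9] 497 [0.5143 0.1817]
```

View pics/w1.png

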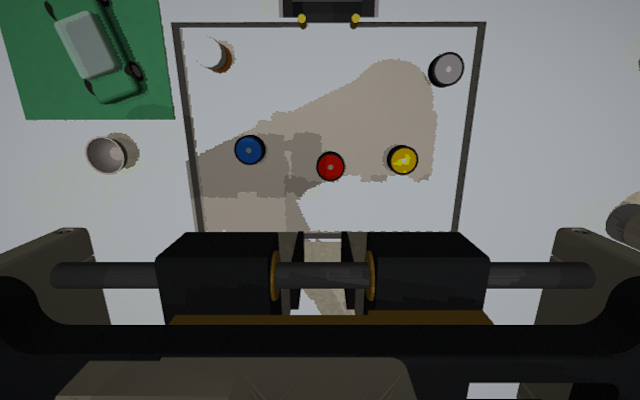

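Wrist view: brass post tops at (303,19) and (355,19), red (330,167), yellow (403,160), blue (248,150), grey (446,69), jar cap (212,53).

```bash
python3 - <<'E'
from h import *
z=np.load('pics/w1.npz');p=z['p'];h=cv2.cvtColor(p,cv2.COLOR_RGB2HSV)
m=cv2.inRange(h,(15,100,80),(35,255,255));m[40:]=0
N,_,st,ce=cv2.connectedComponentsWithStats(m);print(st[1:],ce[1:].round(1))
pts=[ray(z,ce[i],.115) for i in range(1,N) if st[i,4]>20]
pts.sort(key=lambda a:a[1]);a,b=pts[0],pts[-1]
print(a,b,np.linalg.norm(b-a));d=b-a;print('yaw posts',np.degrees(np.arctan2(-d[0],d[1])))
# rim: far inner edge, near corners
C=[ray(z,u,.113) for u in((173,23),(485,22),(454,234),(203,234))];
for x in C:print(x.round(4))
d=C[0]-C[1];print('yaw far rim',np.degrees(np.arctan2(-d[0],d[1])),np.linalg.norm(d))
g=(a+b)/2;yw=np.radians(8.4);G=np.array([[np.cos(yw),np.sin(yw)],[-np.sin(yw),np.cos(yw)]])
print('gate',g)
for n,uv,zz in(('red',(330.2,166.7),.109),('yel',(403.4,160),.109),('blu',(248.2,149.9),.109),('grey',(446,69),.109),('jarcap',(212,53),.129)):print(n,(G@(ray(z,uv,zz)-g)*1000).round(1))
E
```

```text
[[351  13   9  10  65]
 [298  14   8   9  64]] [[355.2  17.9]
 [301.3  18. ]]
[0.66200604 0.0843282 ] [0.65397116 0.13768959] 0.053962927888680796
yaw posts 8.56296543369412
[0.631  0.2659]
[ 0.6782 -0.0463]
[ 0.4493 -0.0783]
[0.4037 0.2282]
yaw far rim 8.596190613031533 0.31575480024688185
gate [0.6579886 0.1110089]
red [-151.2   -3.4]
yel [-143.3  -88.3]
blu [-131.8   91. ]
grey [ -46.1 -126. ]
jarcap [-34.7 115. ]
```

```bash
cat >> h.py <<'E'
g=np.array([.658,.111]);YW=np.radians(8.5);G=np.array([[np.cos(YW),-np.sin(YW)],[np.sin(YW),np.cos(YW)]])
def w(x,y): return g+G@np.array([x,y])/1000   # gate mm -> world
def gt(p): return (G.T@(np.array(p)[:2]-g)*1000).round(1)
def ginc(s,x,y,z,deg=0): return inc(s,[*w(x,y),z],YW+np.radians(deg))  # deg: push direction from gate x
E
python3 -c "
from h import *
from rig import manip
s=manip.sense();print(gt(s['tcp_pos']),ginc(s,-190,-3.4,.116))"
```

```text
[-169.4    5.9] (array([-20.6,   9.3, 184.6]), array([-0.01, -0.01, -0.07]))
```

>>> arm_command:
  increments: [-20.6,9.3,30,0,0,0,0.25,-20.6,9.3,75,0,0,0,0.25,-20.6,9.3,120,0,0,0,0.25,-20.6,9.3,155,0,0,0,0.25,-20.6,9.3,175,0,0,0,0.25,-20.6,9.3,184.6,0,0,0,0.25,-20.6,9.3,184.6,0,0,0,0.25,-20.6,9.3,184.6,0,0,0,0.25]

```text
time: 2.9
tcp_pos: [0.4714, 0.0791, 0.1169]
orientation: [-3.141, -0.001, 0.146]
force: [0.5, 0.5, 0.3]
finger_gap: 0.251
```

```bash
python3 -c "
from h import *
from rig import manip
s=manip.sense();print(s['time'],s['tcp_pos'],gt(s['tcp_pos']),s['force'],ginc(s,-17,0,.116))"
```

```text
2.9 [0.471391   0.07913442 0.11685134] [-189.3   -3.9] [0.45420391 0.48753904 0.27417849] (array([172.3,  -4.4,   1.1]), array([-0.02, -0.08, -0.15]))
```

>>> arm_command:
  increments: [6,0,0,0,0,0,0.25,12,0,0,0,0,0,0.25,18,0,0,0,0,0,0.25,24,0,0,0,0,0,0.25,31,-0.3,0,0,0,0,0.25,38,-0.6,0,0,0,0,0.25,45,-0.9,0,0,0,0,0.25,52,-1.2,0,0,0,0,0.25,59,-1.5,0,0,0,0,0.25,66,-1.8,0,0,0,0,0.25,73,-2.1,0,0,0,0,0.25,80,-2.4,0,0,0,0,0.25,87,-2.7,0,0,0,0,0.25,94,-3,0,0,0,0,0.25,101,-3.2,0,0,0,0,0.25,108,-3.4,0,0,0,0,0.25,114,-3.4,0,0,0,0,0.25,120,-3.4,0,0,0,0,0.25,120,-3.4,0,0,0,0,0.25]

```text
time: 5.28
tcp_pos: [0.5894, 0.0995, 0.1158]
orientation: [3.142, -0.0, 0.145]
force: [-0.5, -0.2, 0.1]
finger_gap: 0.248
```

```bash
cat >> h.py <<'E'
def look(manip,name,save=None):
    s=manip.sense();c=manip.camera_params(name);p,d=manip.read_camera(name)
    print(round(s['time'],2),'tcp gate',gt(s['tcp_pos']),s['tcp_pos'].round(4),'F',np.round(s['force'],1),'gap',round(s['finger_gap'],3))
    for k,(uv,a) in blobs(p,{'wrist':(0,0,640,400),'scene':(275,115,395,225),'side':(260,175,390,285)}[name]).items(): print(k,uv.round(1),a,gt(ray(c,uv,.109)))
    if save: cv2.imwrite(save,p[:,:,::-1])
    return s
E
python3 -c "
from h import *
from rig import manip
s=look(manip,'wrist','pics/w2.png');print(ginc(s,-17,0,.116));look(manip,'side')"
```

```text
5.28 tcp gate [-69.5  -1.2] [0.5894 0.0995 0.1158] F [-0.5 -0.2  0.1] gap 0.248
red [322.  214.5] 2069 [-46.4  -1.1]
(array([52.5, -1.4, -0.2]), array([ 0.  , -0.  , -0.18]))
5.33 tcp gate [-69.8  -1.3] [0.5891 0.0994 0.1158] F [ 0.1 -0.3  0.4] gap 0.253
yellow [338.3 201.6] 65 [-143.1  -82.9]
blue [333.6 249.2] 80 [-130.8   93.5]
```

View pics/w2.png

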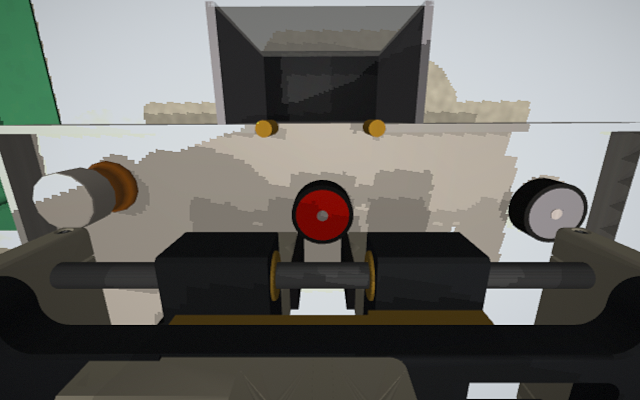

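Red sits centred in the fingertip cradle at (322,214); posts at (264,128) and (376,128), midpoint 320. Continuing straight.

>>> arm_command:
  increments: [6,0,0,0,0,0,0.25,13,-0.5,0,0,0,0,0.25,20,-1,0,0,0,0,0.25,27,-1,0,0,0,0,0.25,34,-1,0,0,0,0,0.25,41,-1,0,0,0,0,0.25,47,-1,0,0,0,0,0.25,51,-1,0,0,0,0,0.25,53.5,-1,0,0,0,0,0.25,53.5,-1,0,0,0,0,0.25,53.5,-1,0,0,0,0,0.25]

```text
time: 6.75
tcp_pos: [0.6417, 0.1082, 0.116]
orientation: [-3.142, 0.0, 0.145]
force: [-0.2, 0.1, 0.9]
finger_gap: 0.247
```

```bash
python3 -c "
from h import *
from rig import manip
s=look(manip,'wrist','pics/w3.png');print(ginc(s,-30,0,.19))"
```

```text
6.75 tcp gate [-16.5  -0.4] [0.6417 0.1082 0.116 ] F [-0.2  0.1  0.9] gap 0.247
red [322.7 146.5] 963 [43.1 -0.6]
(array([-13.5,  -0.3, -74. ]), array([-0.  ,  0.  , -0.17]))
```

View pics/w3.png

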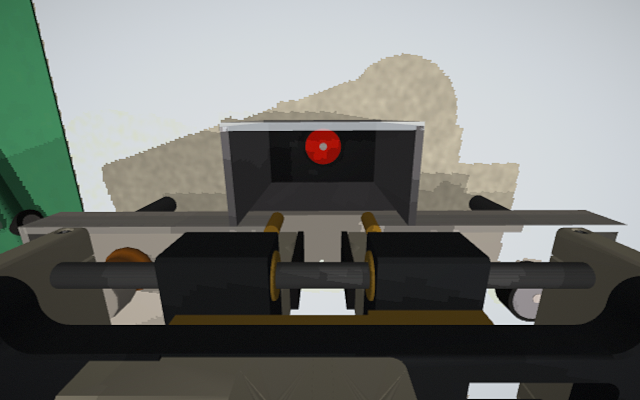

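Red lies on the slot floor at (323,146), below the rim. Lifting, then going behind yellow.

>>> arm_command:
  increments: [-8,0,0,0,0,0,0.25,-14,0,-35,0,0,0,0.25,-20,5,-70,0,0,-4,0.25,-55,30,-74,0,0,-13,0.25,-90,60,-74,0,0,-22,0.25,-125,90,-74,0,0,-31,0.25,-155.5,116.6,-74,0,0,-40,0.25,-155.5,116.6,-74,0,0,-43.4,0.25,-155.5,116.6,-50,0,0,-43.4,0.25,-155.5,116.6,-22,0,0,-43.4,0.25,-155.5,116.6,-7,0,0,-43.4,0.25,-155.5,116.6,0,0,0,-43.4,0.25,-155.5,116.6,0,0,0,-43.4,0.25,-155.5,116.6,0,0,0,-43.4,0.25]

```text
time: 8.55
tcp_pos: [0.5054, -0.0296, 0.1167]
orientation: [3.141, -0.001, 0.903]
force: [0.8, -0.2, 0.1]
finger_gap: 0.251
```

```bash
python3 - <<'E'
from h import *
from rig import manip
s=look(manip,'wrist');print(s['q'].round(2),s['orientation'])
t=np.radians(43.4);print(ginc(s,-50-22.5*np.cos(t),-22.5*np.sin(t),.116,43.4))
E
```

```text
8.55 tcp gate [-171.7 -116.5] [ 0.5054 -0.0296  0.1167] F [ 0.8 -0.2  0.1] gap 0.251
yellow [320.  184.7] 2217 [-143.7  -87.9]
[ 0.33  0.21 -0.53  0.   -0.84  2.14] [ 3.14079509e+00 -8.91323122e-04  9.03075377e-01]
(array([145.9,  -1.4,   0.8]), array([ 0.05, -0.05, -0.16]))
```

>>> arm_command:
  increments: [6,0,0,0,0,0,0.25,12,0,0,0,0,0,0.25,18,0,0,0,0,0,0.25,26,0,0,0,0,0,0.25,34,0,0,0,0,0,0.25,42,-0.2,0,0,0,0,0.25,50,-0.4,0,0,0,0,0.25,58,-0.6,0,0,0,0,0.25,66,-0.8,0,0,0,0,0.25,74,-1,0,0,0,0,0.25,82,-1,0,0,0,0,0.25,90,-1,0,0,0,0,0.25,98,-1,0,0,0,0,0.25,106,-1,0,0,0,0,0.25,114,-1,0,0,0,0,0.25,122,-1,0,0,0,0,0.25,130,-1,0,0,0,0,0.25,138,-1,0,0,0,0,0.25,143,-1,0,0,0,0,0.25,146,-1,0,0,0,0,0.25]

```text
time: 11.1
tcp_pos: [0.5947, 0.0858, 0.1159]
orientation: [-3.142, 0.0, 0.903]
force: [0.4, -0.3, 0.4]
finger_gap: 0.245
```

```bash
python3 - <<'E'
from h import *
from rig import manip
s=look(manip,'wrist','pics/w4.png')
print(ginc(s,-92,0,.116,0))
E
```

```text
11.1 tcp gate [-66.4 -15.6] [0.5947 0.0858 0.1159] F [ 0.4 -0.3  0.4] gap 0.245
red [396.7 104.2] 1135 [16.8 13.3]
yellow [322.  215.8] 2053 [-50.3   0.4]
blue [ 97.1 210.1] 2075 [-131.3   91.3]
(array([ -8. , -28.9,  -0.1]), array([-0.000e+00,  1.000e-02,  4.324e+01]))
```

>>> arm_command:
  increments: [-10,0,0,0,0,0,0.25,-22,0,0,0,0,0,0.25,-32,0,0,0,0,0,0.25,-32,-6,0,0,0,8,0.25,-28,-13,0,0,0,17,0.25,-23,-20,0,0,0,26,0.25,-18,-27,0,0,0,35,0.25,-12.4,-33,0,0,0,43.3,0.25,-12.4,-33,0,0,0,43.3,0.25,-12.4,-33,0,0,0,43.3,0.25]

```text
time: 12.4
tcp_pos: [0.5608, 0.0958, 0.1161]
orientation: [-3.142, -0.0, 0.15]
force: [-0.1, -0.9, 0.2]
finger_gap: 0.252
```

```bash
python3 - <<'E'
from h import *
from rig import manip
s=look(manip,'wrist')
print(ginc(s,-16.5,0,.116,0))
E
```

```text
12.4 tcp gate [-98.4  -0.7] [0.5608 0.0958 0.1161] F [-0.1 -0.9  0.2] gap 0.252
red [322.7  33.8] 1362 [12.4 -0.5]
yellow [321.  168.3] 2349 [-50.    0.2]
blue [154.4 304.3] 440 [-132.5  100. ]
(array([81.9, -0.5,  0.1]), array([-0. , -0. ,  0.1]))
```

>>> arm_command:
  increments: [7,0,0,0,0,0,0.25,14,0,0,0,0,0,0.25,20,0,0,0,0,0,0.25,26,0,0,0,0,0,0.25,33,0,0,0,0,0,0.25,40,0,0,0,0,0,0.25,47,0,0,0,0,0,0.25,54,0,0,0,0,0,0.25,61,0,0,0,0,0,0.25,68,0,0,0,0,0,0.25,75,0,0,0,0,0,0.25,79,0,0,0,0,0,0.25,82,0,0,0,0,0,0.25,82,0,0,0,0,0,0.25,82,0,0,0,0,0,0.25]

```text
time: 14.32
tcp_pos: [0.6419, 0.1083, 0.116]
orientation: [-3.142, 0.0, 0.147]
force: [0.1, -0.3, 0.4]
finger_gap: 0.246
```

```bash
python3 - <<'E'
from h import *
from rig import manip
s=look(manip,'wrist','pics/w5.png')
b=np.array([-131.8,91]);d=np.array([-50,0])-b;a=np.degrees(np.arctan2(d[1],d[0]));u=d/np.linalg.norm(d);print(a,b-41*u,ginc(s,*(b-41*u),.116,a))
E
```

```text
14.32 tcp gate [-16.3  -0.3] [0.6419 0.1083 0.116 ] F [ 0.1 -0.3  0.4] gap 0.246
red [322.3 138. ] 393 [47.6 -0.3]
yellow [323.7 163. ] 1062 [34.9 -1. ]
-48.0475923714325 [-159.20903657  121.4917155 ] (array([-143. , -121.7,   -0. ]), array([-0.  ,  0.  , 47.98]))
```

View pics/w5.png

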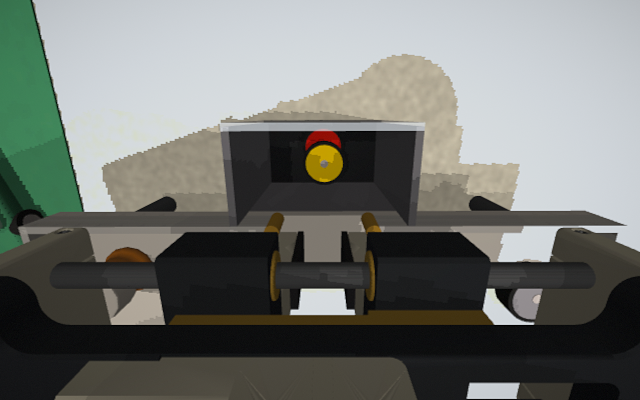

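Yellow lies in the slot with red (323,163). Now blue, mirrored.

>>> arm_command:
  increments: [-8,0,0,0,0,0,0.25,-14,0,-35,0,0,0,0.25,-20,-5,-70,0,0,4,0.25,-50,-30,-74,0,0,13,0.25,-80,-60,-74,0,0,22,0.25,-112,-90,-74,0,0,31,0.25,-143,-121.7,-74,0,0,40,0.25,-143,-121.7,-74,0,0,48,0.25,-143,-121.7,-74,0,0,48,0.25,-143,-121.7,-50,0,0,48,0.25,-143,-121.7,-22,0,0,48,0.25,-143,-121.7,-7,0,0,48,0.25,-143,-121.7,0,0,0,48,0.25,-143,-121.7,0,0,0,48,0.25,-143,-121.7,0,0,0,48,0.25]

```text
time: 16.25
tcp_pos: [0.4833, 0.208, 0.1167]
orientation: [-3.14, -0.0, -0.69]
force: [-0.2, 0.4, 1.5]
finger_gap: 0.249
```

```bash
python3 - <<'E'
from h import *
from rig import manip
s=look(manip,'wrist')
t=np.radians(-48);print(ginc(s,-50-22.5*np.cos(t),-22.5*np.sin(t),.116,-48))
E
```

```text
16.25 tcp gate [-158.5  121.8] [0.4833 0.208  0.1167] F [-0.2  0.4  1.5] gap 0.249
blue [323.1 182. ] 2238 [-131.7   90.7]
(array([140.6,   0.8,   0.8]), array([-0.07, -0.02, -0.04]))
```

>>> arm_command:
  increments: [6,0,0,0,0,0,0.25,12,0,0,0,0,0,0.25,18,0,0,0,0,0,0.25,26,0,0,0,0,0,0.25,34,0,0,0,0,0,0.25,42,0.2,0,0,0,0,0.25,50,0.4,0,0,0,0,0.25,58,0.6,0,0,0,0,0.25,66,0.8,0,0,0,0,0.25,74,0.8,0,0,0,0,0.25,82,0.8,0,0,0,0,0.25,90,0.8,0,0,0,0,0.25,98,0.8,0,0,0,0,0.25,106,0.8,0,0,0,0,0.25,114,0.8,0,0,0,0,0.25,122,0.8,0,0,0,0,0.25,130,0.8,0,0,0,0,0.25,136,0.8,0,0,0,0,0.25,140.5,0.8,0,0,0,0,0.25,140.5,0.8,0,0,0,0,0.25]

```text
time: 18.8
tcp_pos: [0.5907, 0.1174, 0.1159]
orientation: [-3.142, -0.0, -0.691]
force: [0.4, 1.6, -0.4]
finger_gap: 0.252
```

```bash
python3 - <<'E'
from h import *
from rig import manip
s=look(manip,'wrist')
print(ginc(s,-98,0,.116,0))
E
```

```text
18.8 tcp gate [-65.6  16.2] [0.5907 0.1174 0.1159] F [ 0.4  1.6 -0.4] gap 0.252
red [234.2  99.7] 313 [ 20.9 -16.5]
yellow [249.6 119.2] 1200 [  9.7 -14.3]
blue [322.1 214.7] 2044 [-50.5  -1.1]
(array([-9.6, 35. , -0.1]), array([ -0.  ,  -0.  , -48.09]))
```

>>> arm_command:
  increments: [-10,0,0,0,0,0,0.25,-22,0,0,0,0,0,0.25,-32,0,0,0,0,0,0.25,-32,6,0,0,0,-8,0.25,-28,13,0,0,0,-17,0.25,-23,20,0,0,0,-26,0.25,-16,28,0,0,0,-35,0.25,-10,35,0,0,0,-43,0.25,-9.6,35.5,0,0,0,-48,0.25,-9.6,35.5,0,0,0,-48,0.25,-9.6,35.5,0,0,0,-48,0.25]

```text
time: 20.23
tcp_pos: [0.5603, 0.0967, 0.1161]
orientation: [-3.142, -0.0, 0.146]
force: [0.0, -0.3, 0.4]
finger_gap: 0.253
```

```bash
python3 - <<'E'
from h import *
from rig import manip
s=look(manip,'wrist')
print(ginc(s,-16.5,0,.116,0))
E
```

```text
20.23 tcp gate [-98.7   0.3] [0.5603 0.0967 0.1161] F [ 0.  -0.3  0.4] gap 0.253
red [322.4  19.1] 340 [18.1  0.1]
yellow [324.1  44.9] 1390 [ 7.5 -0.7]
blue [324.1 168.5] 2355 [-50.3  -0.7]
(array([82.2,  0.1,  0.1]), array([-0.  , -0.01, -0.16]))
```

>>> arm_command:
  increments: [7,0,0,0,0,0,0.25,14,0,0,0,0,0,0.25,20,0,0,0,0,0,0.25,26,0,0,0,0,0,0.25,33,0,0,0,0,0,0.25,40,0,0,0,0,0,0.25,47,0,0,0,0,0,0.25,54,0,0,0,0,0,0.25,61,0,0,0,0,0,0.25,68,0,0,0,0,0,0.25,75,0,0,0,0,0,0.25,79,0,0,0,0,0,0.25,82,0,0,0,0,0,0.25,82,0,0,0,0,0,0.25,82,0,0,0,0,0,0.25]

```text
time: 22.15
tcp_pos: [0.6415, 0.1083, 0.116]
orientation: [-3.142, 0.0, 0.147]
force: [0.0, -0.3, 0.4]
finger_gap: 0.246
```

>>> arm_command:
  increments: [-8,0,0,0,0,0,0.25,-18,0,-20,0,0,0,0.25,-40,0,-60,0,0,0,0.25,-65,0,-100,0,0,0,0.25,-90,0,-140,0,0,0,0.25,-110,0,-165,0,0,0,0.25,-120,0,-180,0,0,0,0.25,-120,0,-180,0,0,0,0.25,-120,0,-180,0,0,0,0.25]

```text
time: 23.28
tcp_pos: [0.5228, 0.0908, 0.2949]
orientation: [3.141, 0.001, 0.147]
force: [-0.1, 0.2, -0.8]
finger_gap: 0.253
```

```bash
python3 - <<'E'
from h import *
from rig import manip
s=look(manip,'wrist','pics/w6.png')
look(manip,'side','pics/side1.png')
c=manip.camera_params('wrist')
for n,X in(('grey',[*w(-46.1,-126),.109]),('jarcap',[*w(-34.7,115),.129])):print(n,proj(c,X))
E
```

```text
23.27 tcp gate [-136.7   -0. ] [0.5228 0.0908 0.2949] F [-0.1  0.2 -0.8] gap 0.253
yellow [295.8  52.4] 65 [ 1.2 27.3]
blue [321.3  36.9] 525 [15.5  0.9]
23.32 tcp gate [-1.366e+02 -1.000e-01] [0.5229 0.0907 0.2946] F [ 0.5 -0.2 -0.8] gap 0.257
grey [439.10070263 100.46942036]
jarcap [206.8492693   87.65525656]
```

View pics/w6.png

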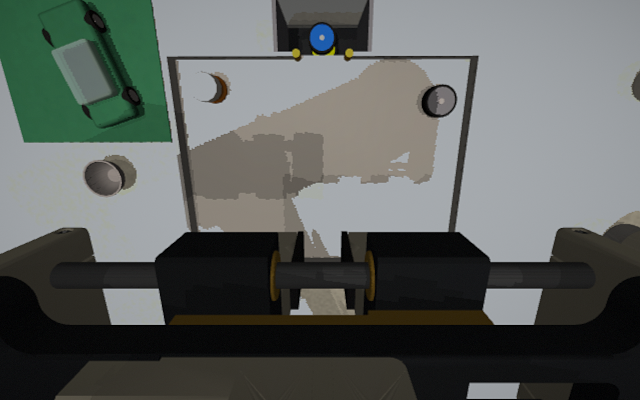

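The tray is clear of painted wheels; grey (439,100) and jar (207,88) are at their predicted pixels. Blue shows at (321,37) over the slot with yellow under it, so I check the heights by depth.

```bash
python3 - <<'E'
from h import *
from rig import manip
c=manip.camera_params('wrist');p,d=manip.read_camera('wrist')
r=R.from_euler('xyz',c['attitude']).as_matrix();K=c['camera_matrix']
def pt(u,v):
    X=c['eye']+r@(np.linalg.inv(K)@[u,v,1])*d[v,u];return gt(X),X[2].round(4)
for u,v in((321,28),(321,37),(312,37),(331,37),(321,45),(315,53),(328,53),(321,52),(300,20),(340,20),(439,100)):print(u,v,p[v,u],*pt(u,v))
cv2.imwrite('pics/w7.png',cv2.resize(p[0:75,260:390,::-1],None,fx=6,fy=6,interpolation=cv2.INTER_CUBIC))
E
```

```text
321 28 [ 30  92 172] [39.6  1.2] 0.0465
321 37 [163 165 157] [29.6  1.2] 0.0481
312 37 [ 30  93 174] [30.  12.1] 0.0462
331 37 [ 29  92 174] [ 30.  -10.9] 0.0463
321 45 [ 29  93 173] [21.2  1.2] 0.0468
315 53 [121 118   0] [14.7  8.9] 0.0346
328 53 [138 142   0] [15.1 -7.7] 0.0321
321 52 [22 21 18] [13.4  1.2] 0.0468
300 20 [83 80 73] [51.7 27.1] 0.0341
340 20 [84 81 74] [ 51.2 -22.2] 0.0354
439 100 [158 148 143] [ -45.6 -125.8] 0.1091
```

View pics/w7.png

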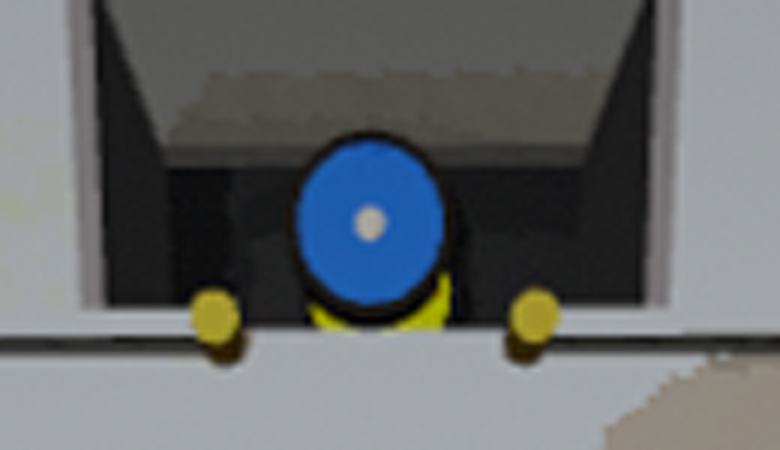

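Blue's top is at 0.047 m and yellow's at 0.033 m. That fits three 14 mm wheels stacked flat on the slot floor (0.005 m), well below the tray floor, and the arm is clear of everything.

```bash
python3 -c "
from rig import manip
print(manip.sense()['time']);print(manip.close_job())"
```

```text
23.425
the job is handed in; nothing more can be done
None
```

The red, yellow and blue wheels are in the catch slot, pushed through the gate in that order, and I handed the job in at 23.4 s of the 67 s allowed. I slid each wheel with the two fingertips set about 22 mm apart, so nothing was pinched or lifted. Yellow and blue were each pushed in two legs: diagonally to the gate line, then straight out.

**Last checks:**
- **Wheels:** blue's top is at 47 mm and yellow's at 33 mm above the table. This fits three 14 mm wheels lying flat in a stack on the slot floor. Red, at the bottom, was hidden in the last view but was seen in the slot right after its push and again after yellow's.
- **Left in place:** the grey wheel and the jar were within a pixel or two of where they started, and none of the moves went near the loose things on the table. I did not measure the cup, can, brush, car or thinner again at the end.
- **Forces:** the wrist readings at the end of each move stayed under 2 N, and the arm finished clear of everything.

**Disagreement:** at the start, the scene and side cameras differed by about 5–7 mm in y. I worked from the wrist camera, whose spacing between the gate posts came out at 53.96 mm against the expected 54 mm.

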